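Light the wax cooker: gas on, refit the knob, press, turn and hold

ROBOT

A 6-joint arm with a two-finger parallel gripper is mounted at the origin on the work surface. World frame = base frame: x ahead of the robot, y to its left, z up, the work surface at z = 0. Lengths are in m, angles in rad, forces in N, time in s.
With the tool pointing down it reaches from about 0.425 to 0.95 m from the base axis. Payload 3.5 kg.
Tool frame: the origin (TCP) lies on the centre line of the jaws, within the pads' length; the fingertips stand arm.tcp_to_tips ahead of it and the grasp point (between the pads) lies 2 mm behind it (arm.tcp_to_tips is the distance from the TCP to the fingertips, in m); z points along the fingers, y is the direction in which the jaws open and shut (so a half turn about z gives the same grasp; the last joint's range is limited). The gripper opens to 85 mm and grips with 20 to 120 N. Pads are 22 mm wide; open, the fingers measure 114 mm over their backs; the gripper's body (76 mm by 85 mm) begins 54 mm behind the grasp point. The pads swing forward as they close: fully open they stand 13 mm farther back than shut.
Start: joints at [1.07, 0.286, 1.577, -0, 1.279, -0.15], TCP at [0.232, 0.634, 0.248] pointing down, gripper open.
Joint ranges: [-2.77, 2.77], [-0.9, 2.22], [0.21, 2.48], [-1.53, 4.67], [0.24, 2.81], [-2.84, 2.84]. Speed limits (rad/s): [2.79, 2.79, 3.14, 3.14, 3.14, 3.14].

INTERFACE

Orientations are given as a rotation vector (axis times angle).
In Python, from plant import arm gives the robot as it stands. The module is installed in compiled form; this text tells all that it offers.
- The arm moves only by the tool play_rows, never from a script. Its argument "commands" is a list of rows, each a list of 3 entries, a list of its own where there are three numbers: the shift along the world's x, y, z in mm, then the turn, a rotation vector about the world's x, y, z in rad, then the opening, from 0 (shut) to 1 (fully open). A call has 1 to 20 rows; each row shifts and turns the pose as measured when the row begins; what a row does not reach is not made up. A row lasts 1/10 s, in which the tool goes at most 50 mm and 8.59 degrees, less where a joint would pass 70% of its speed; a pose out of reach is approached as far as the arm can. A call is refused whole if a number of a shift passes 50 or a number of a turn 0.15, either way. A call with a gripper value outside its range is refused whole. The fingers move at their own pace and stop on an object; "newtons" is the grip in N (left out, the last holds). Time passes only in rows, so rows that do not move let the fingers close. It gives the time, the measured TCP pose, the force and the opening at its end, in the units of the state.
- arm.sense(): the state, without advancing time (a new reading comes with each control period).
- arm.capture(name): name is "scene" or "top" or "wrist"; returns the picture (420x560x3 uint8, red, green, blue); there is no depth.
- arm.calibration(name): a dict with "mtx" (3x3 intrinsics, pixels), "world_from_camera" (4x4, takes a point from camera to world coordinates); the wrist camera has in their place "tool_from_camera" (4x4, takes a point from camera to tool coordinates, whose origin is the TCP and whose axes are the flange's). Camera axes: x right, y down, z forward; pixel columns grow to the right and rows downward; lengths in m; the calibration is good to about 2 mm. The wrist camera is an equidistant fisheye: a pixel r from the principal point sees the ray r / f radians off the axis. A picture is of the moment at which its call begins: read the wrist's pose just before it. calibration takes no time and is no camera call.
- arm.finish_job(): hands the job in, once; it reports no verdict.
The state is a dict: "time_s": time; "joint_positions": joint angles; "joint_vel": joint speeds; "tau": joint torques, N m; "position": TCP position; "ee_rot": TCP orientation; "force": force on the tool from outside, world axes, zero at the start; "wrist_torque": the same for the moment, N m; "gripper_width": opening from 0.0 (shut) to 1.0 (fully open).
Only numpy, scipy, OpenCV 4.12 (cv2) and the standard library are available. Lean on these libraries where they do the work, as an engineer would, in place of code of your own. Each camera call takes 0.05 s, during which the arm holds its last target. There are 200 camera calls.

TASK

Open the gas tap on the cooker's supply pipe by swinging its lever round until it lies in line with the pipe, and then fit the loose knob onto the bare spindle of the cooker, matching the flat in its bore to the flat of the spindle. Press the knob right in, then turn it anticlockwise to its stop, and finish there with the gripper still holding the knob pressed in: do not let go, because the flame safety valve needs it held. Leave the pot on the cooker and the pottery and tools on the bench where they are.

Things in the scene. Friction and masses are not known exactly. Their poses are not given: they have to be found in the camera images.
- cooker: Fixed steel single-ring table cooker, 400 deep (x) x 290 wide (y) x 85 high (mm). Origin: centre of its underside, on the bench; x to its back, y to its left. Pan support centred at x +50, its top at height 113. The spindle stands up from the top plate at x -140, y -80. A 15 thick copper gas pipe runs from its left side along +y at x -40, height 50, down into the bench at y +345.
- gas_tap (a joint): Gas tap on the pipe, rad. 0 = shut: lever across the pipe, pointing to the cooker's front (-x). Grows as the lever swings clockwise seen from above. 1.571 = open, at its stop: lever over the pipe, pointing away from the cooker (+y). Starts at 0 to 0.3; stiff (0.12 N m), stays where it is left.
- tap_pivot (a point): Vertical axis of the tap's lever, at mid thickness of the lever, 92 mm above the bench, over the pipe (cooker x -40, y +230). Its x axis points from the lever's free end to the pivot and turns with it.
- tap_grip (a point): Middle of the lever's grip sleeve, 70 mm from the pivot; turns with the lever, same axes as tap_pivot. The sleeve is a black flat bar 62 long (35 to 97 from the pivot), 18 wide, 8 thick, its mid thickness 92 above the bench. Under it is free space down to the bench, or to the pipe (top at 58).
- spindle_tip (a point): Centre of the spindle's top end, on its vertical axis, 26 mm above the cooker's top plate (111 above the bench) when out. Brass, 10 in diameter, with one flat along its whole length 2 from the axis (7 thick across the flat); its top 4 taper in by 1.5. The flat faces the +x axis given here, at the start the cooker's +x (its back). This point turns and sinks with the spindle.
- spindle_press (a joint): How far the spindle is pushed down, m: 0 = out, 0.006 = right in, at its stop. A spring pushes it out, 5 N at 0 and 8 N at 0.006.
- spindle_turn (a joint): Angle of the spindle, rad, anticlockwise seen from above: 0 = off (start, a stop), 1.2 = full on (the other stop). Friction 0.03 N m, stays where it is left. With the play between the flats the knob must turn up to 0.25 more than the spindle.
- knob: Loose black knob, upright, right of the cooker. Origin: centre of its underside, z up. Skirt 46 mm wide, 10 high; on it a grip bar 44 long (x), 18 wide (y), 10 to 34 high, a white line at its +x end. Bore from below: D-shaped, 18 deep, 11 wide, flat 2.5 off axis on the +x side; goes on with knob x along spindle_tip x, within 0.1 rad. Seated: origin 18 below spindle_tip, 8 above the plate.
- wax_pot: White lidded pot with two side handles, 150 in diameter and 115 high with the lid's knob, standing on the pan support. Origin: centre of its underside. Leave it.
- mug: Terracotta mug, 78 in diameter, 85 high, to the right behind the knob. Origin: centre of its underside. Leave it.
- bowl: White bowl, 120 in diameter, 50 high, on the left. Origin: centre of its underside. Leave it.
- glaze_jar: Glass jar with a dark cap, 68 in diameter, 95 high, to the far right of the knob. Origin: centre of its underside. Leave it.
- oil_burner: Unglazed white oil burner (small vase with a dish on top), 88 in diameter, 108 high, back left. Origin: centre of its underside. Leave it.
- brush: Brush 200 mm long lying on the bench in front of the cooker, on the right. Leave it.
- screwdriver: Screwdriver 190 mm long, up to 30 high, lying on the bench to the left of the cooker, near the gas tap. Leave it.
There are look-alikes about, which are no part of the job. Of the things that look like the knob, the smaller one is meant.

How it is judged:
On the way, in this order (a step that is already met when the one before it is completed fails the run):
1. the gas tap is open, its lever in line with the pipe (value of joint gas_tap above 1.4 rad), for 0.2 s.
2. the knob, keyed on the spindle, is pressed in before it is turned (z of knob in the frame of spindle_tip below -0.014 m and horizontal distance between knob and spindle_tip below 0.003 m and angle between knob's own z axis and vertical below 0.12 rad and value of joint spindle_press above 0.004 m and value of joint spindle_turn below 0.6 rad), for 0.1 s.
At the end, for the whole second after the job is handed in: Through the last second: tap open (over 1.4 of 1.571 rad); knob keyed on the spindle, at least 14 of 18 mm down, within 3 mm of its axis, upright to 0.12 rad; spindle pressed in over 4 of 6 mm and turned over 1.0 of 1.2 rad; fingers on the knob with over 4 N (value of joint gas_tap above 1.4 rad and z of knob in the frame of spindle_tip below -0.014 m and horizontal distance between knob and spindle_tip below 0.003 m and angle between knob's own z axis and vertical below 0.12 rad and value of joint spindle_press above 0.004 m and value of joint spindle_turn above 1 rad and contact force between knob and the fingers above 4 N); the arm keeps its last pose, push and grip.
It fails at once if the pot, the pottery or a tool is moved more than 30 mm (distance of any of wax_pot, mug, bowl, glaze_jar, oil_burner, brush, screwdriver from where it was at the start of the episode above 0.03 m).
It also fails if it takes over 64 s, if anything falls off the work surface, if the arm or the gripper's body presses on something with over 40 N, if the wrist force passes 120 N, or if a joint passes its speed limit or range.

## Working session

There is one attempt and no reset: what is moved stays moved. The work goes in short steps, Python scripts to look and compute and a tool call to move; the robot and the scene stay as the last step left them, time stands still between calls to the robot, and variables do not carry over. Pictures are saved under pics/ and viewed, about 8 in all and at most 12, crops included, and the job is handed in when it is done.

Besides the shell and the picture viewer there is one more tool, called after "Request:" in YAML: its name, and indented under it one key for each argument. play_rows: Moves the arm, as the interface text tells. Its arguments: {"type":"object","properties":{"commands":{"type":"array"},"newtons":{"type":"number"}},"required":["commands"]}

```bash
mkdir -p pics
cat > h.py <<'E'
import numpy as np, cv2
from scipy.spatial.transform import Rotation as R
from plant import arm
def cam(name, st=None):
    c=arm.calibration(name); 
    if 'world_from_camera' in c: return np.array(c['mtx']),np.array(c['world_from_camera'])
    st=st or arm.sense(); T=np.eye(4); T[:3,:3]=R.from_rotvec(st['ee_rot']).as_matrix(); T[:3,3]=st['position']
    return np.array(c['mtx']),T@np.array(c['tool_from_camera'])
def ray(name,uv,K,T):
    x=(uv[0]-K[0,2])/K[0,0]; y=(uv[1]-K[1,2])/K[1,1]
    if name=='wrist':
        r=np.hypot(x,y); s=np.sin(r)/max(r,1e-9); d=np.array([x*s,y*s,np.cos(r)])
    else: d=np.array([x,y,1.])
    return T[:3,3],T[:3,:3]@d
def onz(name,uv,z,K,T):
    o,d=ray(name,uv,K,T); return o+d*(z-o[2])/d[2]
def proj(name,p,K,T):
    q=T[:3,:3].T@(np.asarray(p)-T[:3,3])
    if name=='wrist':
        r=np.hypot(q[0],q[1]); th=np.arctan2(r,q[2]); q2=q[:2]/max(r,1e-9)*th
    else: q2=q[:2]/q[2]
    return np.array([q2[0]*K[0,0]+K[0,2],q2[1]*K[1,1]+K[1,2]])
def snap(name,fn):
    st=arm.sense(); im=np.array(arm.capture(name)); K,T=cam(name,st)
    np.savez(f'{fn}.npz',im=im,K=K,T=T); return im[:,:,::-1].copy(),K,T
def load(fn):
    d=np.load(f'{fn}.npz'); return d['im'][:,:,::-1].copy(),d['K'],d['T']
E
python3 - <<'E'
from h import *
a,K,T=snap('scene','s0'); print(K,T)
b,K,T=snap('top','t0'); print(K,T)
w,K,T=snap('wrist','w0'); print(K,T, arm.tcp_to_tips)
cv2.imwrite('pics/top0.png',cv2.resize(b,(800,600),interpolation=cv2.INTER_CUBIC))
cv2.imwrite('pics/scene0.png',cv2.resize(a,(800,600),interpolation=cv2.INTER_CUBIC))
print(arm.sense())
E
```

```text
[[457.75860092   0.         266.89924184]
 [  0.         457.75860092 218.28938333]
 [  0.           0.           1.        ]] [[ 0.16767579  0.59169946 -0.78852811  1.81583255]
 [ 0.98578772 -0.1090412   0.12779902 -0.2646324 ]
 [-0.01036344 -0.79875013 -0.60157363  1.10734295]
 [ 0.          0.          0.          1.        ]]
[[381.21901138   0.         281.25294465]
 [  0.         381.21901138 207.12759828]
 [  0.           0.           1.        ]] [[ 8.93567969e-03 -9.80873348e-01  1.94441837e-01  3.29629829e-01]
 [-9.99959725e-01 -8.60220108e-03  2.55937732e-03 -6.03187003e-02]
 [-8.37797228e-04 -1.94456875e-01 -9.80910710e-01  1.13200685e+00]
 [ 0.00000000e+00  0.00000000e+00  0.00000000e+00  1.00000000e+00]]
[[325.1922621    0.         277.59110471]
 [  0.         325.1922621  208.2783447 ]
 [  0.           0.           1.        ]] [[ 0.34451045  0.8906207   0.29682876  0.15564797]
 [ 0.93878129 -0.32633182 -0.11044107  0.66235057]
 [-0.00149643  0.31670539 -0.94852278  0.37367025]
 [ 0.          0.          0.          1.        ]] 0.017
{'time_s': 0.15, 'joint_positions': array([ 1.06999874e+00,  2.87028759e-01,  1.57784053e+00,  1.88738634e-06,
        1.27861713e+00, -1.49983818e-01]), 'joint_vel': array([-9.15521575e-05, -3.76894551e-03, -5.65469324e-03,  1.33670378e-03,
       -1.71579021e-03, -1.65634088e-04]), 'tau': array([ 6.37255362e-04, -4.06605470e+01, -2.93142039e+01, -1.30292919e-04,
        3.91911948e-03,  5.20845916e-06]), 'position': array([0.2316989 , 0.63347348, 0.24722061]), 'ee_rot': array([-5.48130216e-01, -3.09278766e+00,  2.81717973e-03]), 'force': array([-0.25543394,  0.53965913, -0.21910907]), 'wrist_torque': array([-0.01554646,  0.01995072,  0.06325281]), 'gripper_width': 0.999865051778758}
```

View pics/top0.png

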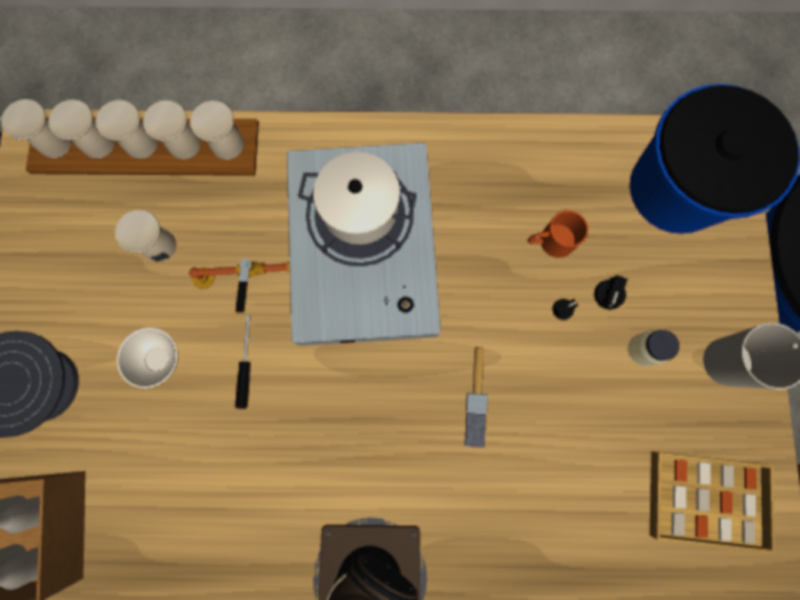

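View pics/scene0.png

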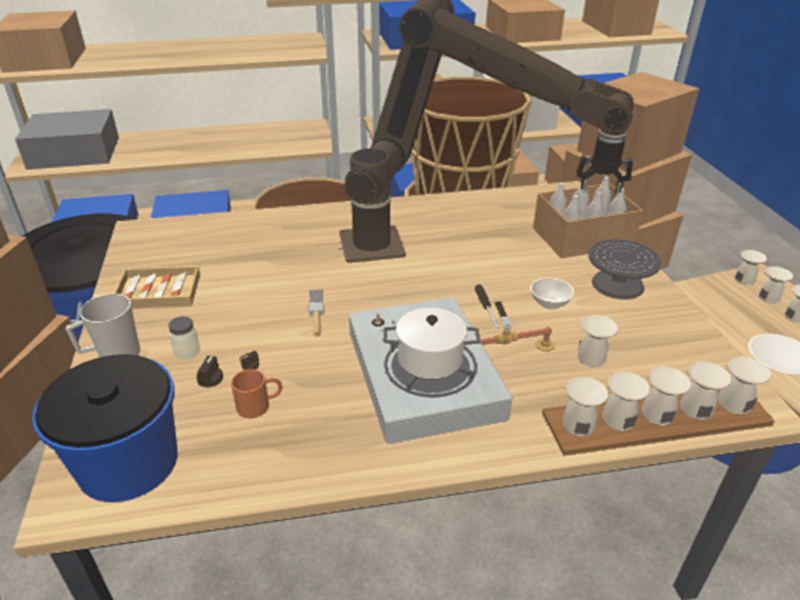

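The top view (800 px) shows the cooker's corners near (288,152), (425,143), (439,334) and (294,343). The spindle hole is near (405,304), the black tap lever near (241,293), and the screwdriver near (244,370). There are two knob candidates: A at (564,308), the smaller, and B at (610,293), the larger. A fits "the smaller one". I'll measure both and check them in an enlarged crop.

Run:
```python
from h import *
b,K,T=load('t0')
s=1.4286
P=lambda u,v,z:np.round(onz('top',((u+.5)/s-.5,(v+.5)/s-.5),z,K,T),4)
c=[P(u,v,.085) for u,v in [(288,152),(425,143),(439,334),(294,343)]]
print(c,[np.linalg.norm(c[i]-c[(i+1)%4]) for i in range(4)],'ctr',sum(c)/4)
print('spindle~',P(405,303,.10))
print('knobs',P(564,308,.02),P(610,293,.02))
g=cv2.cvtColor(b,cv2.COLOR_BGR2HSV)
m=(g[:,:,2]<70).astype(np.uint8)
for name,(u0,v0,u1,v1),z in [('lever',(215,270,255,318),.092),('A',(540,290,585,325),.01),('B',(585,265,640,320),.01)]:
    mm=np.zeros_like(m);mm[int(v0/s):int(v1/s),int(u0/s):int(u1/s)]=m[int(v0/s):int(v1/s),int(u0/s):int(u1/s)]
    cs,_=cv2.findContours(mm,0,1); q=max(cs,key=cv2.contourArea); pts=np.array([onz('top',p[0],z,K,T)[:2] for p in q],np.float32)
    print(name,cv2.contourArea(q),cv2.minAreaRect(pts*1000), 'uv',q.reshape(-1,2).mean(0)*s)
def crop(n,u0,v0,u1,v1,k):
    im=load(n)[0];return cv2.resize(im[int(v0/s):int(v1/s),int(u0/s):int(u1/s)],None,fx=k,fy=k,interpolation=cv2.INTER_CUBIC)
A=crop('t0',530,265,650,335,6);B=crop('t0',180,240,460,360,3);C=crop('s0',180,330,290,420,4)
H=600;can=np.zeros((600,800,3),np.uint8)
for im,(y,x) in [(A,(0,0)),(C,(0,520-20)),(B,(305,0))]:
    h,w=im.shape[:2];h=min(h,600-y);w=min(w,800-x);can[y:y+h,x:x+w]=im[:h,:w]
cv2.imwrite('pics/crop1.png',can)
```

```text
[array([0.839, 0.181, 0.085]), array([ 0.8616, -0.1024,  0.085 ]), array([ 0.4631, -0.1298,  0.085 ]), array([0.4432, 0.1498, 0.085 ])] [np.float64(0.28429970101989205), np.float64(0.39944087171945736), np.float64(0.28030727782203585), np.float64(0.39702780759035)] ctr [0.651725 0.02465  0.085   ]
spindle~ [ 0.5207 -0.0635  0.1   ]
knobs [ 0.5279 -0.3933  0.02  ] [ 0.5605 -0.4906  0.02  ]
lever 86.0 ((533.5388793945312, 255.91775512695312), (14.828675270080566, 57.21127700805664), 87.4855728149414) uv [240.84332609 295.7202    ]
A 130.5 ((528.0570678710938, -395.9670715332031), (36.361568450927734, 45.4999885559082), 0.5029560923576355) uv [564.35779149 307.30097872]
B 353.5 ((565.8833618164062, -493.68194580078125), (62.90743637084961, 69.81582641601562), 85.9713363647461) uv [610.91924762 291.59313333]
```

View pics/crop1.png

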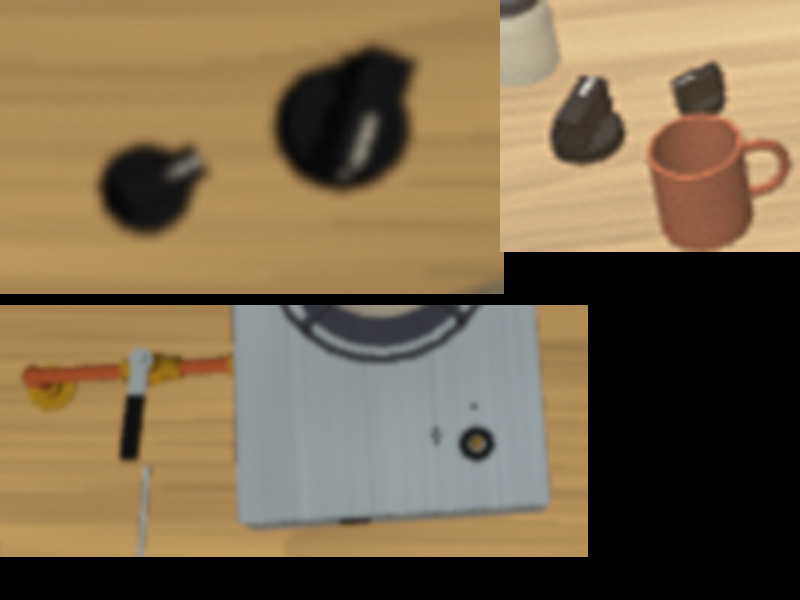

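Crop: A (top view) has a skirt about 45 mm wide (46 is specified). Its white line points right and slightly back. B measures about 63–70 mm. A is therefore the knob. The cooker centre is about (0.652, 0.025) with yaw about 0.075, which puts the tap pivot near (0.595, 0.251). The lever sleeve centre is near (0.533, 0.256), which gives a tap angle of about 0.16 rad and is plausible. Next I go above the gap between lever and cooker with the gripper shut.

Request:
play_rows:
  commands:
    - [[26, -39, -4], [0, 0, 0], 0]
    - [[26, -39, -4], [0, 0, 0], 0]
    - [[26, -39, -4], [0, 0, 0], 0]
    - [[26, -39, -4], [0, 0, 0], 0]
    - [[26, -39, -4], [0, 0, 0], 0]
    - [[26, -39, -4], [0, 0, 0], 0]
    - [[26, -39, -4], [0, 0, 0], 0]
    - [[26, -39, -4], [0, 0, 0], 0]
    - [[26, -39, -4], [0, 0, 0], 0]
    - [[26, -39, -4], [0, 0, 0], 0]
    - [[26, -39, -4], [0, 0, 0], 0]
    - [[0, 0, 0], [0, 0, 0], 0]

```text
time_s: 1.35
position: [0.5218, 0.1864, 0.198]
ee_rot: [-0.539, -3.093, 0.005]
force: [0.5, -0.6, -0.5]
gripper_width: -0.001
```

Run:
```python
from h import *
w,K,T=snap('wrist','w1'); s=arm.sense();print(s['position'],s['ee_rot'],s['time_s'],s['gripper_width'])
p=np.array([.595,.251,.092]);
for a in (0,.15,.3):
    f=np.pi+.075-a; q=p+.07*np.array([np.cos(f),np.sin(f),0]); print(a,proj('wrist',q,K,T)*1.4286)
print(proj('wrist',p,K,T)*1.4286, 'spindle',proj('wrist',[.5195,-.0645,.111],K,T)*1.4286)
cv2.imwrite('pics/w1.png',cv2.resize(w,(800,600),interpolation=cv2.INTER_CUBIC))
```

```text
[0.52064142 0.18826715 0.19802273] [-0.53664851 -3.09199767  0.00329379] 1.4 0.0026128153064200635
0 [503.34717878 274.085767  ]
0.15 [521.70559382 267.79087206]
0.3 [540.32032191 264.337293  ]
[541.3611144  379.72825332] spindle [ 56.1073634  423.82642377]
```

View pics/w1.png

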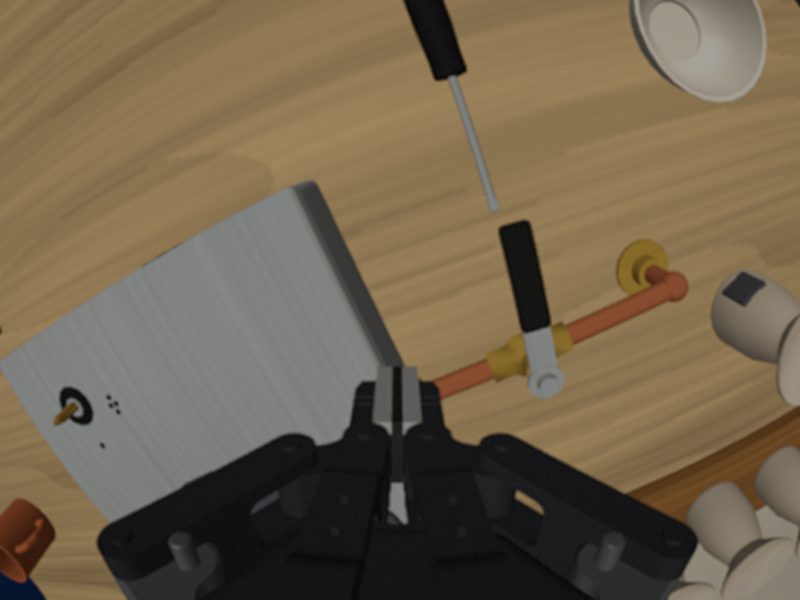

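The wrist view shows the lever sleeve at (526,276) and the pivot at (545,382). These agree with the prediction at about 0.15 rad, and the spindle at (62,415) is within a few mm of its prediction. I'll lower beside the lever and push.

Request:
play_rows:
  commands:
    - [[-1, 5, -35], [0, 0, 0], 0]
    - [[-1, 5, -35], [0, 0, 0], 0]
    - [[-1, 5, -35], [0, 0, 0], 0]
    - [[0, 0, 0], [0, 0, 0], 0]
    - [[0, 10, 0], [0, 0, 0], 0]
    - [[0, 10, 0], [0, 0, 0], 0]
    - [[0, 10, 0], [0, 0, 0], 0]
    - [[-1, 10, 0], [0, 0, 0], 0]
    - [[-1, 10, 0], [0, 0, 0], 0]
    - [[2, 10, 0], [0, 0, 0], 0]
    - [[2, 10, 0], [0, 0, 0], 0]

```text
time_s: 2.5
position: [0.5208, 0.2837, 0.0998]
ee_rot: [0.529, 3.088, 0.003]
force: [-0.1, -2.2, -0.0]
gripper_width: -0.001
```

Request:
play_rows:
  commands:
    - [[6, 6, -3], [0, 0, 0], 0]
    - [[7, 8, -3], [0, 0, 0], 0]
    - [[7, 7, 0], [0, 0, 0], 0]
    - [[8, 6, 0], [0, 0, 0], 0]
    - [[8, 4, 0], [0, 0, 0], 0]
    - [[8, 2, 0], [0, 0, 0], 0]
    - [[5, 0, 0], [0, 0, 0], 0]

```text
time_s: 3.2
position: [0.5707, 0.3217, 0.0925]
ee_rot: [-0.531, -3.094, -0.001]
force: [-16.1, -0.3, 10.7]
gripper_width: -0.001
```

Request:
play_rows:
  commands:
    - [[2, 0, 0], [0, 0, 0], 0]
    - [[0, 0, 0], [0, 0, 0], 0]
    - [[0, 0, 0], [0, 0, 0], 0]
    - [[-15, 0, 0], [0, 0, 0], 0]
    - [[-15, 0, 0], [0, 0, 0], 0]
    - [[0, -10, 40], [0, 0, 0], 0]
    - [[0, -10, 40], [0, 0, 0], 0]
    - [[0, -10, 30], [0, 0, 0], 0]
    - [[0, 0, 0], [0, 0, 0], 0]

```text
time_s: 4.1
position: [0.5432, 0.2913, 0.2056]
ee_rot: [-0.535, -3.091, -0.006]
force: [-0.3, 0.4, 0.1]
gripper_width: 0.002
```

Run:
```python
from h import *
w,K,T=snap('wrist','w2'); b,K2,T2=snap('top','t1')
p=np.array([.595,.251,.092]);f=np.pi+.075-1.571;q=p+.07*np.array([np.cos(f),np.sin(f),0])
print(arm.sense()['position'],proj('wrist',p,K,T),proj('wrist',q,K,T))
cv2.imwrite('pics/w2.png',np.hstack([w[100:420],cv2.resize(b[120:280,100:220],(240,320))]))
```

```text
[0.54067341 0.29120576 0.20066448] [252.20830343 279.50505195] [328.81630015 249.33486899]
```

View pics/w2.png

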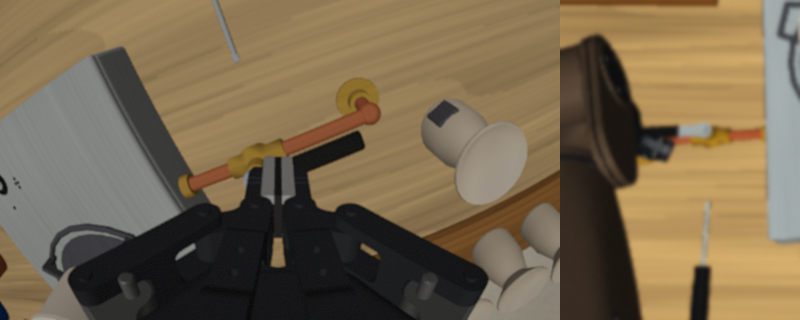

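The lever now lies parallel over the pipe (sleeve around (335,252) in the wrist frame), and a 16 N reaction showed it was at its stop, so the tap is open. Next I travel to the knob, turning the tool about −3.9 rad so that joint 6 keeps room for the later anticlockwise turn.

Request:
play_rows:
  commands:
    - [[-10, -45, 0], [0, 0, -0.15], 0.5]
    - [[-10, -45, 0], [0, 0, -0.15], 0.5]
    - [[-10, -45, 0], [0, 0, -0.15], 0.5]
    - [[0, -45, 0], [0, 0, -0.15], 0.5]
    - [[0, -45, 0], [0, 0, -0.15], 0.5]
    - [[0, -45, 0], [0, 0, -0.15], 0.5]
    - [[0, -45, 0], [0, 0, -0.15], 0.5]
    - [[0, -45, 0], [0, 0, -0.15], 0.5]
    - [[0, -45, 0], [0, 0, -0.15], 0.5]
    - [[0, -45, 0], [0, 0, -0.15], 0.5]
    - [[0, -45, 0], [0, 0, -0.15], 0.5]
    - [[0, -45, 0], [0, 0, -0.15], 0.5]
    - [[0, -45, 0], [0, 0, -0.15], 0.5]
    - [[0, -45, 0], [0, 0, -0.15], 0.5]
    - [[10, -25, 0], [0, 0, -0.15], 0.5]
    - [[0, 0, 0], [0, 0, -0.15], 0.5]
    - [[0, 0, 0], [0, 0, -0.15], 0.5]
    - [[0, 0, 0], [0, 0, -0.15], 0.5]
    - [[0, 0, 0], [0, 0, -0.15], 0.5]
    - [[0, 0, 0], [0, 0, -0.15], 0.5]

```text
time_s: 6.2
position: [0.5039, -0.3811, 0.1499]
ee_rot: [-3.082, 0.318, -0.033]
force: [-0.7, -0.3, -0.4]
gripper_width: 0.496
```

```bash
cat >> h.py <<'E'
def tool():
    s=arm.sense(); M=R.from_rotvec(s['ee_rot']).as_matrix(); q=s['joint_positions']
    print('t',round(s['time_s'],2),'pos',np.round(s['position'],4),'yang',round(np.arctan2(M[1,1],M[0,1]),3),'q1-q6',round(q[0]-q[5],3),'q6',round(q[5],3),'z',np.round(M[:,2],3),'F',np.round(s['force'],1),'w',round(s['gripper_width'],3))
E
python3 -c "
from h import *
tool()"
```

```text
t 6.2 pos [ 0.5039 -0.3811  0.1499] yang -1.776 q1-q6 -1.752 q6 0.927 z [ 0.026  0.041 -0.999] F [-0.7 -0.3 -0.4] w 0.496
```

Request:
play_rows:
  commands:
    - [[10, -6, 20], [0, 0, -0.14], 0.5]
    - [[10, -6, 20], [0, 0, -0.14], 0.5]
    - [[0, 0, 10], [0, 0, -0.14], 0.5]
    - [[0, 0, 0], [0, 0, -0.14], 0.5]
    - [[0, 0, 0], [0, 0, -0.14], 0.5]
    - [[0, 0, 0], [0, 0, -0.14], 0.5]
    - [[0, 0, 0], [-0.04, 0.026, 0], 0.5]
    - [[0, 0, 0], [0, 0, 0], 0.5]

```text
time_s: 7.0
position: [0.5213, -0.3874, 0.177]
ee_rot: [-2.691, 1.621, -0.024]
force: [-0.3, 0.2, -0.6]
gripper_width: 0.499
```

Run:
```python
from h import *
w,K,T=snap('wrist','w3'); tool()
print(proj('wrist',[.528,-.394,.02],K,T))
cv2.imwrite('pics/w3.png',cv2.resize(w,(800,600),interpolation=cv2.INTER_CUBIC))
```

```text
t 7.05 pos [ 0.5209 -0.3875  0.1766] yang -2.655 q1-q6 -2.653 q6 1.856 z [ 0.013 -0.007 -1.   ] F [-0.4  0.8 -1.4] w 0.498
[276.85060673 186.51632222]
```

View pics/w3.png

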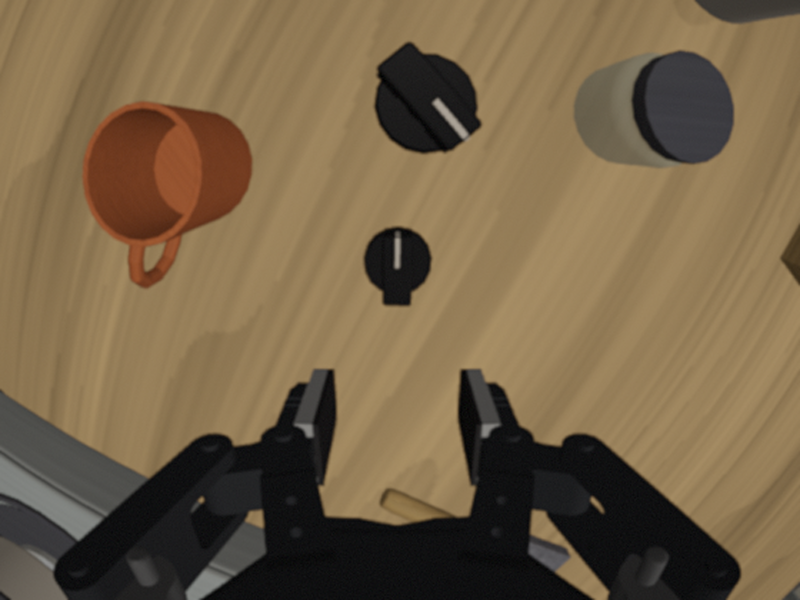

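The wrist view shows knob A at (397,262), small and upright, with its white line pointing up the image, almost exactly along the jaw plane. The mug is at left (165,175) and clear. The look-alike B is at (428,97). I'll measure the skirt and white line.

```bash
cat > kn.py <<'E'
from h import *
def knob(w,K,T,box,zoff=0.,thr=45):
    u0,v0,u1,v1=box; g=cv2.cvtColor(w,cv2.COLOR_BGR2HSV); sub=g[v0:v1,u0:u1]
    m=(sub[:,:,2]<thr).astype(np.uint8)
    cs,_=cv2.findContours(m,0,1); q=max(cs,key=cv2.contourArea).reshape(-1,2)+[u0,v0]
    hull=np.zeros(w.shape[:2],np.uint8); cv2.drawContours(hull,[cv2.convexHull(q.astype(np.int32))],-1,1,-1)
    wm=((g[:,:,2]>85)&(g[:,:,1]<90)&(cv2.erode(hull,np.ones((3,3)))>0))
    ys,xs=np.nonzero(wm); P=np.array([onz('wrist',p,.034+zoff,K,T)[:2] for p in zip(xs,ys)])
    c=P.mean(0); _,s,V=np.linalg.svd(P-c); 
    print('line px',len(P),'ctr',c,'dir',np.arctan2(V[0,1],V[0,0]),'ext',np.ptp((P-c)@V[0]))
    S=np.array([onz('wrist',p,.010+zoff,K,T)[:2] for p in q.astype(float)])
    return S,c,V[0]
E
python3 - <<'E'
from kn import *
w,K,T=load('w3')
S,c,d=knob(w,K,T,(245,150,315,225))
# skirt: keep points on the white-line side, fit circle
M=R.from_rotvec(arm.sense()['ee_rot']).as_matrix(); tx=M[:2,0]
if d@tx<0:d=-d
a=np.arctan2(d[1],d[0]); print('knob yaw',a,'tool x ang',np.arctan2(tx[1],tx[0]))
n=np.array([-d[1],d[0]])
L=(S-c)@d; W=(S-c)@n
keep=L>-25e-3
A=np.c_[2*S[keep],np.ones(keep.sum())]; sol=np.linalg.lstsq(A,(S[keep]**2).sum(1),rcond=None)[0]
print('circle',sol[:2],np.sqrt(sol[2]+sol[:2]@sol[:2]),'wrange',W.min(),W.max(),'L',L.min(),L.max())
print('from line: centre ~', c-d*0.014)
v=w[150:225,245:315]; print('line centre rel tool y', (c-arm.sense()['position'][:2])@M[:2,1])
cv2.imwrite('pics/k.png',v)
E
```

```text
line px 103 ctr [ 0.53330514 -0.40608581] dir 2.0281085908919776 ext 0.020898995699021476
knob yaw -1.1134840626978157 tool x ang -1.084548474934233
circle [ 0.52808148 -0.39606538] 0.020770956748924825 wrange -0.02094489422980115 0.020209623267210777 L -0.040858945348201725 0.009523758090266439
from line: centre ~ [ 0.52712361 -0.39352441]
line centre rel tool y -0.0022437155392277825
```

The skirt-circle fit gives (0.528, −0.396) and the white line gives (0.528, −0.396), so they agree. The yaw is about −1.11. I'll descend in two stages.

Request:
play_rows:
  commands:
    - [[3.5, -4, -35], [0.007, 0.013, -0.028], 0.5]
    - [[3.5, -4, -35], [0, 0, 0], 0.5]
    - [[0, 0, -30], [0, 0, 0], 0.5]
    - [[0, 0, 0], [0, 0, 0], 0.5]
    - [[0, 0, 0], [0, 0, 0], 0.5]

```text
time_s: 7.55
position: [0.5279, -0.3953, 0.0705]
ee_rot: [-2.664, 1.657, 0.003]
force: [0.7, -0.7, 0.7]
gripper_width: 0.5
```

Run:
```python
from h import *
w,K,T=snap('wrist','w4'); tool()
print(proj('wrist',[.528,-.396,.034],K,T))
cv2.imwrite('pics/w4.png',w[120:420])
```

```text
t 7.6 pos [ 0.5275 -0.3949  0.0702] yang -2.683 q1-q6 -2.681 q6 1.883 z [-0.     0.005 -1.   ] F [-0.5  0.2 -0.4] w 0.503
[279.5354802  251.70606081]
```

Run:
```python
from kn import *
w,K,T=load('w4')
S,c,d=knob(w,K,T,(235,190,325,285))
st=arm.sense();M=R.from_rotvec(st['ee_rot']).as_matrix(); tx=M[:2,0];ty=M[:2,1]
p=st['position'][:2]
print('line ctr in tool',(c-p)@tx,(c-p)@ty,'S range',((S-p)@tx).min(),((S-p)@tx).max(),((S-p)@ty).min(),((S-p)@ty).max())
if d@tx<0:d=-d
print(np.arctan2(d[1],d[0])-np.arctan2(tx[1],tx[0]))
```

```text
line px 231 ctr [ 0.53347412 -0.40676421] dir 2.048709501871708 ext 0.02467326660334774
line ctr in tool 0.013254518933916793 -9.747856432853856e-05 S range -0.035017925314513365 0.023855042200753865 -0.021013200487808116 0.021128169603913487
0.01971602677654216
```

View pics/w4.png

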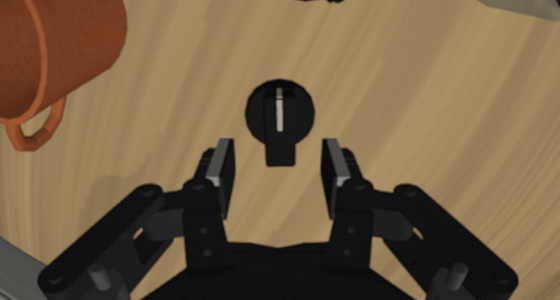

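The view shows the knob at (280,233 full frame), centred between the pads and about 1 mm ahead along tool x. The mug is clear. I'll descend and grip.

Request:
play_rows:
  commands:
    - [[0.5, -1, -20], [0, 0, 0], 0.5]
    - [[0, 0, -17], [0, 0, 0], 0.5]
    - [[0, 0, 0], [0, 0, 0], 0.5]
    - [[0, 0, 0], [0, 0, 0], 0]
    - [[0, 0, 0], [0, 0, 0], 0]
    - [[0, 0, 0], [0, 0, 0], 0]
    - [[0, 0, 0], [0, 0, 0], 0]
    - [[0, 0, 0], [0, 0, 0], 0]
  newtons: 50

```text
time_s: 8.4
position: [0.5323, -0.4, 0.0424]
ee_rot: [-2.667, 1.658, -0.02]
force: [0.5, 0.1, 0.5]
gripper_width: 0.193
```

```bash
python3 -c "
from h import *
tool()"
```

```text
t 8.4 pos [ 0.5323 -0.4     0.0424] yang -2.683 q1-q6 -2.68 q6 1.882 z [ 0.011 -0.005 -1.   ] F [0.5 0.1 0.5] w 0.193
```

Run:
```python
from h import *
tool()
w,K,T=snap('wrist','w5'); s,K2,T2=snap('scene','s1'); tool()
print(proj('scene',[.53,-.398,.03],K2,T2))
cv2.imwrite('pics/w5.png',np.hstack([cv2.resize(w[160:340,190:370],(500,500),interpolation=cv2.INTER_CUBIC),cv2.resize(s[220:300,110:190],(300,300),interpolation=cv2.INTER_CUBIC).repeat(1,0) if False else cv2.copyMakeBorder(cv2.resize(s[215:285,120:190],(300,300),interpolation=cv2.INTER_CUBIC),0,200,0,0,0)]))
```

```text
t 8.4 pos [ 0.5323 -0.4     0.0424] yang -2.683 q1-q6 -2.68 q6 1.882 z [ 0.011 -0.005 -1.   ] F [0.5 0.1 0.5] w 0.193
t 8.5 pos [ 0.5323 -0.4     0.0423] yang -2.683 q1-q6 -2.68 q6 1.882 z [ 0.011 -0.005 -1.   ] F [0.5 0.5 0. ] w 0.191
[173.42301896 250.08090252]
```

View pics/w5.png

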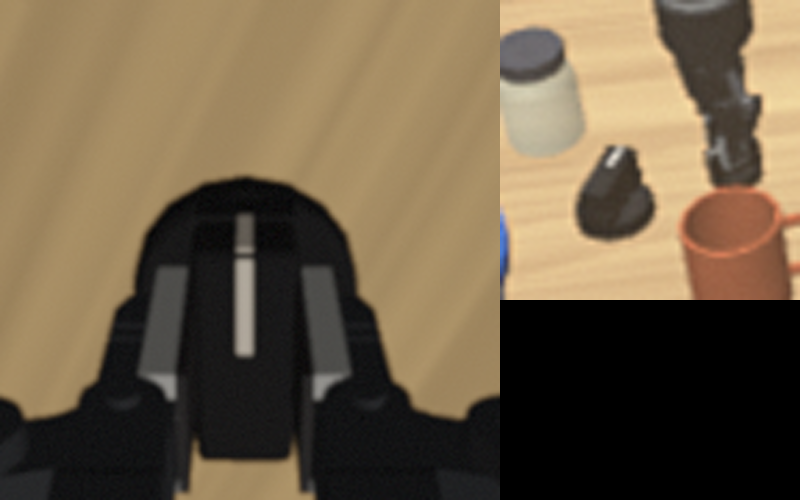

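Run:
```python
from h import *
w,K,T=load('w5'); Tc=np.array(arm.calibration('wrist')['tool_from_camera']); print(Tc[:3,3])
f=lambda u,v:(190+(u+.5)*.36-.5,160+(v+.5)*.36-.5)
def atz(uv,z): return onz('wrist',uv,z,K,Tc)
from scipy.optimize import brentq
e=f(245,250); s=f(245,178)
g=lambda zt: atz(s,zt+.034)[0]-atz(e,zt)[0]-.001
for zt in (0,.004,.008,.012): print(zt,atz(e,zt),atz(s,zt+.034),g(zt),'barw',atz(f(296,250),zt)[1]-atz(f(196,250),zt)[1],'back',atz(f(245,458),zt)[0],'skirtw',atz(f(354,262),zt+.034)[1]-atz(f(136,262),zt+.034)[1])
```

```text
[ 0.08046001 -0.00043837 -0.12659524]
0 [ 0.01960558 -0.00054334  0.        ] [ 0.01846966 -0.00056266  0.034     ] -0.0021359247844024007 barw 0.01552440547057441 back -0.021568318122193772 skirtw 0.04336335578427523
0.004 [ 0.01768278 -0.00054666  0.004     ] [ 0.01692564 -0.00056576  0.038     ] -0.0017571364403472641 barw 0.016014926461558332 back -0.024792083155782144 skirtw 0.04444342157371192
0.008 [ 0.01575997 -0.00054997  0.008     ] [ 0.01538163 -0.00056885  0.042     ] -0.0013783480962921138 barw 0.016505447452542253 back -0.02801584818937053 skirtw 0.04552348736314862
0.012 [ 0.01383717 -0.00055329  0.012     ] [ 0.01383761 -0.00057195  0.046     ] -0.0009995597522369634 barw 0.016995968443526174 back -0.0312396132229589 skirtw 0.04660355315258532
```

The knob is gripped, but only about 9 mm deep and 6 mm off along the bar, because the arm drifted while the fingers closed. I'll open, correct and regrip while checking each stage.

Request:
play_rows:
  commands:
    - [[0, 0, 0], [0, 0, 0], 0.4]
    - [[0, 0, 0], [0, 0, 0], 0.4]
    - [[0, 0, 0], [0, 0, 0], 0.4]

```text
time_s: 8.8
position: [0.5324, -0.4001, 0.0425]
ee_rot: [-2.667, 1.658, -0.02]
force: [0.7, 0.0, 0.3]
gripper_width: 0.402
```

```bash
python3 -c "
from h import *
tool();arm.capture('wrist');tool()"
```

```text
t 8.8 pos [ 0.5324 -0.4001  0.0425] yang -2.683 q1-q6 -2.68 q6 1.882 z [ 0.011 -0.005 -1.   ] F [0.7 0.  0.3] w 0.402
t 8.85 pos [ 0.5324 -0.4001  0.0425] yang -2.683 q1-q6 -2.68 q6 1.882 z [ 0.011 -0.006 -1.   ] F [ 0.2  0.7 -0.3] w 0.399
```

Request:
play_rows:
  commands:
    - [[-1.4, 2.7, -5], [0.005, 0.011, 0], 0.4]
    - [[-1.4, 2.7, -5], [0, 0, 0], 0.4]
    - [[0, 0, 0], [0, 0, 0], 0.4]
    - [[0, 0, 0], [0, 0, 0], 0.4]

```text
time_s: 9.25
position: [0.5292, -0.3939, 0.0312]
ee_rot: [2.668, -1.658, -0.002]
force: [-0.1, -0.2, -0.0]
gripper_width: 0.399
```

```bash
python3 -c "
from h import *
tool()"
```

```text
t 9.25 pos [ 0.5292 -0.3939  0.0312] yang -2.683 q1-q6 -2.683 q6 1.89 z [-0.001  0.    -1.   ] F [-0.1 -0.2 -0. ] w 0.399
```

Request:
play_rows:
  commands:
    - [[0, 0, 0], [0, 0, 0], 0]
    - [[0, 0, 0], [0, 0, 0], 0]
    - [[0, 0, 0], [0, 0, 0], 0]
    - [[0, 0, 0], [0, 0, 0], 0]
  newtons: 60

```text
time_s: 9.65
position: [0.5293, -0.3941, 0.0313]
ee_rot: [2.668, -1.658, -0.001]
force: [0.1, 0.4, -0.3]
gripper_width: 0.197
```

```bash
python3 -c "
from h import *
tool()
w,K,T=snap('wrist','w6')
cv2.imwrite('pics/w6.png',cv2.resize(w[160:340,190:370],(600,600),interpolation=cv2.INTER_CUBIC))"
```

```text
t 9.65 pos [ 0.5293 -0.3941  0.0313] yang -2.683 q1-q6 -2.683 q6 1.89 z [-0.001  0.    -1.   ] F [ 0.1  0.4 -0.3] w 0.197
```

View pics/w6.png

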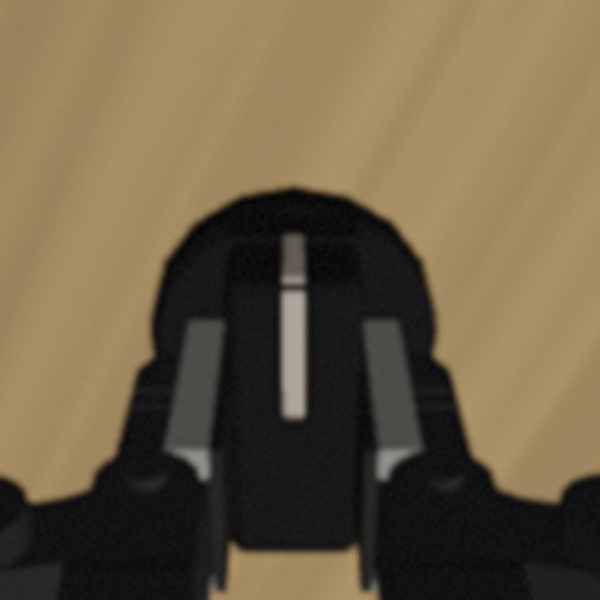

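Request:
play_rows:
  commands:
    - [[0, 0, 15], [0, 0, 0], 0]
    - [[0, 0, 28], [0, 0, 0], 0]
    - [[0, 0, 28], [0, 0, 0], 0]
    - [[0, 0, 28], [0, 0, 0], 0]
    - [[0, 0, 28], [0, 0, 0], 0]
    - [[0, 0, 8], [0, 0, 0], 0]
    - [[-5, 35, 0], [0, 0, 0.13], 0]
    - [[-6, 36, 0], [0, 0, 0.13], 0]
    - [[-6, 36, 0], [0, 0, 0.13], 0]
    - [[-6, 36, 0], [0, 0, 0.13], 0]
    - [[-6, 36, 0], [0, 0, 0.13], 0]
    - [[-6, 36, 0], [0, 0, 0.13], 0]
    - [[-6, 36, 0], [0, 0, 0.13], 0]
    - [[-4, 30, 0], [0, 0, 0.13], 0]
    - [[-2, 20, 0], [0, 0, 0.07], 0]
    - [[0, 0, 0], [0, 0, 0], 0]
    - [[0, 0, 0], [0, 0, 0], 0]

```text
time_s: 11.4
position: [0.4746, -0.0815, 0.1743]
ee_rot: [-3.139, -0.064, -0.001]
force: [0.5, 0.5, -0.6]
gripper_width: 0.197
```

Run:
```python
from h import *
tool()
K=cam('wrist')[0]; Tc=np.array(arm.calibration('wrist')['tool_from_camera'])
f=lambda u,v:(190+(u+.5)*.3-.5,160+(v+.5)*.3-.5)
for zt in (-.0047,-.0027,-.0007):
    a=onz('wrist',f(293,283),zt,K,Tc)[0];b=onz('wrist',f(293,549),zt,K,Tc)[0];c=onz('wrist',f(293,188),zt+.034,K,Tc)[0]
    print(zt,a,b,'ctr',(a+b)/2,a-b,'skirt ctr',c-.023,'y',onz('wrist',f(293,283),zt,K,Tc)[1],onz('wrist',f(293,188),zt+.034,K,Tc)[1])
w,K,T=snap('wrist','w7')
cv2.imwrite('pics/w7.png',cv2.resize(w,(800,600)))
print('spindle pred',proj('wrist',[.5195,-.0645,.111],K,T))
```

```text
t 11.4 pos [ 0.4746 -0.0815  0.1743] yang -1.53 q1-q6 -1.529 q6 1.146 z [ 0.001  0.002 -1.   ] F [ 0.5  0.5 -0.6] w 0.197
-0.0047 0.02517201381125498 -0.016639670278801907 ctr 0.004266171766226536 0.04181168409005689 skirt ctr 0.0024773504565133928 y -0.0009144157904934474 -0.0009223400254616988
-0.0027 0.024251527398170804 -0.018246213838627026 ctr 0.003002656779771889 0.04249774123679783 skirt ctr 0.0017615420364885462 y -0.0009157684481159113 -0.0009234993292579945
-0.0007 0.02333104098508665 -0.01985275739845213 ctr 0.0017391417933172587 0.04318379838353878 skirt ctr 0.0010457336164636927 y -0.0009171211057383752 -0.0009246586330542901
spindle pred [253.73722877 164.92339292]
```

View pics/w7.png

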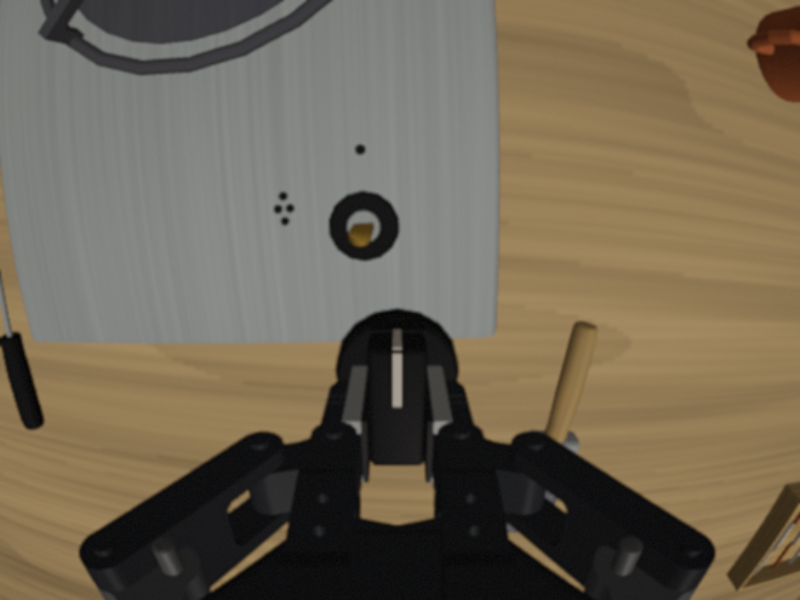

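The view shows the brass spindle at (361,234) in its black ring at (364,226). An index dot sits behind it at (360,149), and the cooker's front edge runs along row ~340. I'll measure the ring, dot and brass by mask.

```bash
cat > sp.py <<'E'
from h import *
def spindle(w,K,T,box):
    st=arm.sense();M=R.from_rotvec(st['ee_rot']).as_matrix();p=np.array(st['position'])
    tl=lambda q:np.round(1e3*(M.T@(q-p)),2)
    u0,v0,u1,v1=box; g=cv2.cvtColor(w,cv2.COLOR_BGR2HSV)[v0:v1,u0:u1]
    m=(g[:,:,2]<60).astype(np.uint8)
    cs,_=cv2.findContours(m,0,1)
    out=[]
    for q in cs:
        if cv2.contourArea(q)<3: continue
        X=np.array([onz('wrist',a[0]+[u0,v0],.085,K,T) for a in q.astype(float)])
        (cx,cy),r=cv2.minEnclosingCircle((X[:,:2]*1e3).astype(np.float32)); 
        out.append((r,cx,cy)); print('dark r',round(r,1),'world',round(cx,1),round(cy,1),'tool',tl(np.array([cx/1e3,cy/1e3,.085])))
    b=((g[:,:,0]>12)&(g[:,:,0]<32)&(g[:,:,1]>110)).astype(np.uint8)
    n,l,s,c=cv2.connectedComponentsWithStats(b); i=1+np.argmax(s[1:,4]); print('brass',s[i],c[i]+[u0,v0])
    ys,xs=np.nonzero(l==i)
    for z in (.111,.107): 
        X=np.array([onz('wrist',(x+u0,y+v0),z,K,T) for x,y in zip(xs,ys)]); L=(X-p)@M
        print(z,'tool x range',L[:,0].min()*1e3,L[:,0].max()*1e3,'y',L[:,1].min()*1e3,L[:,1].max()*1e3,'mean',L.mean(0)*1e3)
    return out
E
python3 - <<'E'
from sp import *
w,K,T=load('w7'); tool()
o=spindle(w,K,T,(180,95,290,187))
# front edge of cooker
g=cv2.cvtColor(w,cv2.COLOR_BGR2HSV)
pts=[]
for u in list(range(40,225,5))+list(range(330,344,4)):
    col=g[200:260,u,1].astype(int); d=np.diff(cv2.GaussianBlur(col.astype(np.float32).reshape(-1,1),(1,5),0).ravel()); v=200+np.argmax(d)+.5
    pts.append(onz('wrist',(u,v),.085,K,T)[:2])
pts=np.array(pts); c=np.median(pts,0)
for _ in range(4):
    a=np.polyfit(pts[:,1],pts[:,0],1); r=pts[:,0]-np.polyval(a,pts[:,1]); pts=pts[abs(r)<max(2*np.median(abs(r)),5e-4)]
print('edge slope dx/dy',a, 'yaw',-np.arctan(a[0]),len(pts),np.std(r))
E
```

```text
t 11.45 pos [ 0.4746 -0.0818  0.1742] yang -1.53 q1-q6 -1.529 q6 1.146 z [ 0.     0.003 -1.   ] F [ 0.4 -0.7  0.2] w 0.193
dark r 1.3 world 520.8 -25.0 tool [ 48.4  -54.59  89.39]
dark r 1.3 world 527.3 -27.4 tool [ 54.8  -51.94  89.38]
dark r 1.4 world 526.7 -21.8 tool [ 54.4  -57.62  89.4 ]
dark r 1.5 world 533.0 -24.1 tool [ 60.63 -55.    89.4 ]
dark r 16.3 world 519.4 -62.9 tool [ 45.43 -16.83  89.29]
dark r 1.7 world 555.5 -60.2 tool [ 81.65 -18.11  89.31]
brass [ 63  62  18  17 226] [251.84955752 164.57964602]
0.111 tool x range 40.61306873859741 50.3206186401279 y -21.71388074710407 -11.504150925743808 mean [ 45.73832236 -16.40871318  63.28893804]
0.107 tool x range 39.756928186578186 49.66889781370859 y -22.14661995948544 -11.721895604004438 mean [ 44.99010841 -16.72973719  67.28932175]
edge slope dx/dy [-0.07259037  0.45608961] yaw 0.07246326505857763 41 0.0002942507276861615
```

The ring centre is at world (519.4, −62.9) and the brass agrees with it. The cooker yaw is 0.0725 from its edge and 0.0746 from dot to ring. The knob sits at about (+1.8, −0.9) mm in the tool frame by the same camera, so the TCP target is (517.7, −63.9) with tool yaw −1.498.

Request:
play_rows:
  commands:
    - [[10, 4, -2], [0, 0, 0.01], 0]
    - [[11, 4.5, -2], [0, 0, 0.01], 0]
    - [[10, 4.5, -2], [0, 0, 0.01], 0]
    - [[7, 3, -2], [0, 0, 0], 0]
    - [[3, 1, 0], [0, 0, 0], 0]
    - [[0, 0, 0], [0, 0, 0], 0]
    - [[0, 0, 0], [0, 0, 0], 0]

```text
time_s: 12.15
position: [0.5209, -0.0665, 0.1647]
ee_rot: [-3.138, -0.105, -0.0]
force: [-0.4, -0.2, -0.5]
gripper_width: 0.199
```

```bash
python3 -c "
from h import *
tool()"
```

```text
t 12.15 pos [ 0.5209 -0.0665  0.1647] yang -1.504 q1-q6 -1.503 q6 1.181 z [-0.     0.002 -1.   ] F [-0.4 -0.2 -0.5] w 0.199
```

Request:
play_rows:
  commands:
    - [[-1.7, 1.3, -4], [0, 0, 0.005], 0]
    - [[-1.5, 1.3, -4], [0, 0, 0], 0]
    - [[0, 0, 0], [0, 0, 0], 0]
    - [[0, 0, 0], [0, 0, 0], 0]

```text
time_s: 12.55
position: [0.5164, -0.0637, 0.1559]
ee_rot: [-3.137, -0.113, 0.001]
force: [-0.3, -0.4, -1.3]
gripper_width: 0.194
```

```bash
python3 -c "
from h import *
tool()"
```

```text
t 12.55 pos [ 0.5164 -0.0637  0.1559] yang -1.499 q1-q6 -1.498 q6 1.179 z [-0.001  0.002 -1.   ] F [-0.3 -0.4 -1.3] w 0.194
```

Request:
play_rows:
  commands:
    - [[0.6, 0, -4], [0, 0, 0], 0]
    - [[0.4, 0, -3], [0, 0, 0], 0]
    - [[0, 0, -2], [0, 0, 0], 0]
    - [[0, 0, 0], [0, 0, 0], 0]

```text
time_s: 12.95
position: [0.5174, -0.0638, 0.1462]
ee_rot: [-3.137, -0.113, 0.001]
force: [-0.8, -0.4, 0.0]
gripper_width: 0.195
```

```bash
python3 -c "
from h import *
tool()"
```

```text
t 12.95 pos [ 0.5174 -0.0638  0.1462] yang -1.499 q1-q6 -1.498 q6 1.18 z [-0.     0.002 -1.   ] F [-0.8 -0.4  0. ] w 0.195
```

Request:
play_rows:
  commands:
    - [[0, 0, -3], [0, 0, 0], 0]
    - [[0, 0, -3], [0, 0, 0], 0]
    - [[0, 0, -2], [0, 0, 0], 0]
    - [[0, 0, 0], [0, 0, 0], 0]

```text
time_s: 13.35
position: [0.5173, -0.0639, 0.1375]
ee_rot: [-3.138, -0.113, 0.001]
force: [0.4, -0.1, -0.8]
gripper_width: 0.197
```

```bash
python3 -c "
from h import *
tool();print(arm.sense()['wrist_torque'])"
```

```text
t 13.35 pos [ 0.5173 -0.0639  0.1375] yang -1.499 q1-q6 -1.498 q6 1.18 z [-0.001  0.002 -1.   ] F [ 0.4 -0.1 -0.8] w 0.197
[ 0.01894196  0.03729146 -0.00433839]
```

Request:
play_rows:
  commands:
    - [[0, 0, -3], [0, 0, 0], 0]
    - [[0, 0, -3], [0, 0, 0], 0]
    - [[0, 0, -3], [0, 0, 0], 0]
    - [[0, 0, 0], [0, 0, 0], 0]

```text
time_s: 13.75
position: [0.517, -0.0639, 0.1276]
ee_rot: [-3.137, -0.113, 0.003]
force: [0.0, -0.1, -1.0]
gripper_width: 0.195
```

Request:
play_rows:
  commands:
    - [[0, 0, -3], [0, 0, 0], 0]
    - [[0, 0, -2], [0, 0, 0], 0]
    - [[0, 0, -2], [0, 0, 0], 0]
    - [[0, 0, -2], [0, 0, 0], 0]

```text
time_s: 14.15
position: [0.5174, -0.064, 0.1203]
ee_rot: [-3.137, -0.113, 0.004]
force: [-3.8, 0.6, 6.1]
gripper_width: 0.193
```

Request:
play_rows:
  commands:
    - [[0, 0, -1.5], [0, 0, 0], 0]
    - [[0, 0, -1.5], [0, 0, 0], 0]
    - [[0, 0, -1], [0, 0, 0], 0]

```text
time_s: 14.45
position: [0.5174, -0.064, 0.1186]
ee_rot: [-3.137, -0.114, 0.007]
force: [-4.3, 1.0, 7.7]
gripper_width: 0.192
```

Request:
play_rows:
  commands:
    - [[-0.4, 0, -2], [0, 0, 0], 0]
    - [[-0.3, 0, -2], [0, 0, 0], 0]
    - [[0, 0, -2], [0, 0, 0], 0]

```text
time_s: 14.75
position: [0.5175, -0.064, 0.118]
ee_rot: [-3.137, -0.115, 0.009]
force: [-7.5, 0.8, 12.1]
gripper_width: 0.191
```

```bash
python3 -c "
from h import *
tool();print(arm.sense()['wrist_torque'])"
```

```text
t 14.75 pos [ 0.5175 -0.064   0.118 ] yang -1.497 q1-q6 -1.497 q6 1.179 z [-0.006  0.002 -1.   ] F [-7.5  0.8 12.1] w 0.191
[ 0.20102629  1.28436067 -0.01123387]
```

Request:
play_rows:
  commands:
    - [[-1.5, 0, -1.5], [0, 0, 0], 0]
    - [[-1.5, 0, -1.5], [0, 0, 0], 0]

```text
time_s: 14.95
position: [0.5172, -0.0641, 0.1186]
ee_rot: [-3.137, -0.115, -0.001]
force: [-1.1, 1.1, 5.8]
gripper_width: 0.196
```

```bash
python3 -c "
from h import *
tool();print(arm.sense()['wrist_torque'])"
```

```text
t 14.95 pos [ 0.5172 -0.0641  0.1186] yang -1.498 q1-q6 -1.496 q6 1.177 z [ 0.001  0.002 -1.   ] F [-1.1  1.1  5.8] w 0.196
[0.31316256 0.11486499 0.04929578]
```

The knob is seated: no insertion force until about .124, then the spring, and a hard stop at .118 against .1183 predicted. Spindle pressed, not yet turned. Now I turn anticlockwise while pushing down, in short batches.

Request:
play_rows:
  commands:
    - [[-0.5, -0.2, -2], [0, 0, 0.1], 0]
    - [[-0.5, -0.2, -2], [0, 0, 0.12], 0]
    - [[-0.5, -0.2, -2], [0, 0, 0.12], 0]

```text
time_s: 15.25
position: [0.5175, -0.0647, 0.118]
ee_rot: [-3.069, -0.663, -0.005]
force: [-4.6, 1.0, 11.5]
gripper_width: 0.197
```

```bash
python3 -c "
from h import *
tool();print(arm.sense()['wrist_torque'])"
```

```text
t 15.25 pos [ 0.5175 -0.0647  0.118 ] yang -1.145 q1-q6 -1.143 q6 0.823 z [ 0.003  0.003 -1.   ] F [-4.6  1.  11.5] w 0.197
[ 0.24640411  0.86133123 -0.04515124]
```

Request:
play_rows:
  commands:
    - [[-0.8, -0.2, -1.8], [0, 0, 0.12], 0]
    - [[-0.5, -0.2, -1.8], [0, 0, 0.12], 0]
    - [[-0.5, -0.2, -1.8], [0, 0, 0.12], 0]
    - [[-0.5, -0.2, -1.8], [0, 0, 0.12], 0]

```text
time_s: 15.65
position: [0.518, -0.0655, 0.118]
ee_rot: [-2.81, -1.401, -0.011]
force: [-4.2, 1.8, 8.6]
gripper_width: 0.199
```

```bash
python3 -c "
from h import *
tool();print(arm.sense()['wrist_torque'])"
```

```text
t 15.65 pos [ 0.518  -0.0655  0.118 ] yang -0.645 q1-q6 -0.641 q6 0.318 z [ 0.005  0.005 -1.   ] F [-4.2  1.8  8.6] w 0.199
[0.29344301 0.72950048 0.011094  ]
```

Request:
play_rows:
  commands:
    - [[-0.6, -0.3, -1.8], [0, 0, 0.12], 0]
    - [[-0.4, -0.2, -1.8], [0, 0, 0.12], 0]
    - [[-0.4, -0.2, -1.8], [0, 0, 0.12], 0]
    - [[-0.4, -0.2, -1.8], [0, 0, 0.12], 0]

```text
time_s: 16.05
position: [0.5189, -0.0659, 0.118]
ee_rot: [-2.375, -2.052, -0.016]
force: [-4.3, 2.6, 9.9]
gripper_width: 0.194
```

```bash
python3 -c "
from h import *
tool();print(arm.sense()['wrist_torque'])"
```

```text
t 16.05 pos [ 0.5189 -0.0659  0.118 ] yang -0.145 q1-q6 -0.139 q6 -0.187 z [ 0.006  0.009 -1.   ] F [-4.3  2.6  9.9] w 0.194
[ 0.32328148  0.75102438 -0.04289733]
```

Request:
play_rows:
  commands:
    - [[-0.3, -0.2, -1.8], [0, 0, 0.07], 0]
    - [[-0.3, -0.2, -1.8], [0, 0, 0.07], 0]

```text
time_s: 16.25
position: [0.5192, -0.066, 0.118]
ee_rot: [-2.217, -2.22, -0.017]
force: [-5.2, 2.1, 8.9]
gripper_width: 0.196
```

```bash
python3 -c "
from h import *
tool();print(arm.sense()['wrist_torque'])"
```

```text
t 16.25 pos [ 0.5192 -0.066   0.118 ] yang 0.002 q1-q6 0.009 q6 -0.335 z [ 0.005  0.011 -1.   ] F [-5.2  2.1  8.9] w 0.196
[ 0.3444584   0.80814335 -0.06308394]
```

Request:
play_rows:
  commands:
    - [[-0.5, -0.5, -1.8], [-0.01, 0.005, 0.07], 0]
    - [[-0.3, -0.3, -1.8], [0, 0, 0.07], 0]

```text
time_s: 16.45
position: [0.5197, -0.0657, 0.118]
ee_rot: [-2.053, -2.376, -0.006]
force: [-4.4, 1.9, 10.0]
gripper_width: 0.195
```

```bash
python3 -c "
from h import *
tool();print(arm.sense()['wrist_torque'])"
```

```text
t 16.45 pos [ 0.5197 -0.0657  0.118 ] yang 0.146 q1-q6 0.148 q6 -0.47 z [ 0.001  0.004 -1.   ] F [-4.4  1.9 10. ] w 0.195
[ 0.35782372  0.92854326 -0.12583805]
```

Run:
```python
from h import *
tool()
Tc=np.array(arm.calibration('wrist')['tool_from_camera'])
w8,K,T=snap('wrist','w8')
for n in ('w6','w7','w8'):
    w,K,T=load(n); g=cv2.cvtColor(w,cv2.COLOR_BGR2HSV)[240:300,265:295]
    m=((g[:,:,2]>90)&(g[:,:,1]<90)).astype(np.uint8); k,l,s,c=cv2.connectedComponentsWithStats(m); i=1+np.argmax(s[1:,4])
    ys,xs=np.nonzero(l==i); P=np.array([onz('wrist',(x+265,y+240),-.0027,K,Tc)[:2] for x,y in zip(xs,ys)])
    q=P.mean(0);V=np.linalg.svd(P-q)[2][0]; print(n,s[i],'ctr',q*1e3,'ang',np.arctan(V[1]/V[0]))
cv2.imwrite('pics/w8.png',cv2.resize(np.hstack([load('w6')[0][170:340,190:370],w8[170:340,190:370]]),(800,378),interpolation=cv2.INTER_CUBIC))
```

```text
t 16.45 pos [ 0.5197 -0.0657  0.118 ] yang 0.146 q1-q6 0.148 q6 -0.47 z [ 0.001  0.004 -1.   ] F [-4.4  1.9 10. ] w 0.195
w6 [  9   7   8  39 296] ctr [14.71960058  0.31168138] ang -0.009419279769168612
w7 [  9   7   8  39 303] ctr [14.49016223  0.27754467] ang 0.002474889335892754
w8 [  9   7   8  38 299] ctr [14.61990033  0.27774205] ang 0.0025190001287891057
```

View pics/w8.png

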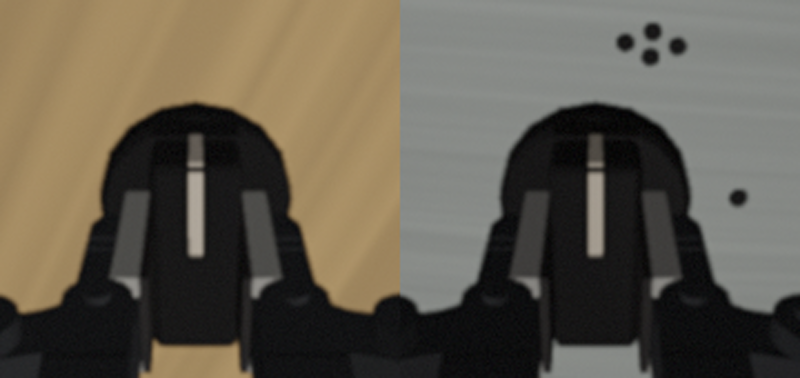

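The crop compares the knob in the grip before (left) and now (right). The bar, white line and skirt are unchanged relative to the pads, so the knob has not slipped. It has turned 1.64 rad, which exceeds 1.2 plus the 0.25 play, and torque is building to −0.13 N m, so it's on its stop. I'll set a steady last push without more twist and check that it settles.

Request:
play_rows:
  commands:
    - [[-0.3, -0.3, -1.8], [0, 0, 0.01], 0]
    - [[-0.3, -0.3, -1.8], [0, 0, 0.01], 0]

```text
time_s: 16.7
position: [0.5197, -0.0657, 0.118]
ee_rot: [-2.025, -2.398, -0.007]
force: [-4.6, 1.2, 11.3]
gripper_width: 0.194
```

Run:
```python
from h import *
tool();print(arm.sense()['wrist_torque'])
for i in range(6): arm.capture('wrist')
tool();print(arm.sense()['wrist_torque'])
b,K,T=snap('top','t2'); s,K,T=snap('scene','s2')
z=np.hstack([cv2.resize(b[150:290,110:250],(400,400)),cv2.resize(s[190:270,240:320],(400,400),interpolation=cv2.INTER_CUBIC)])
cv2.imwrite('pics/end.png',z)
```

```text
t 16.7 pos [ 0.5197 -0.0657  0.118 ] yang 0.169 q1-q6 0.172 q6 -0.494 z [ 0.001  0.005 -1.   ] F [-4.6  1.2 11.3] w 0.194
[ 0.35535396  0.96566162 -0.16895841]
t 17.0 pos [ 0.5197 -0.0657  0.118 ] yang 0.168 q1-q6 0.171 q6 -0.494 z [ 0.001  0.006 -1.   ] F [-4.6  1.3 10.3] w 0.193
[ 0.39569051  0.92355057 -0.09689264]
```

View pics/end.png

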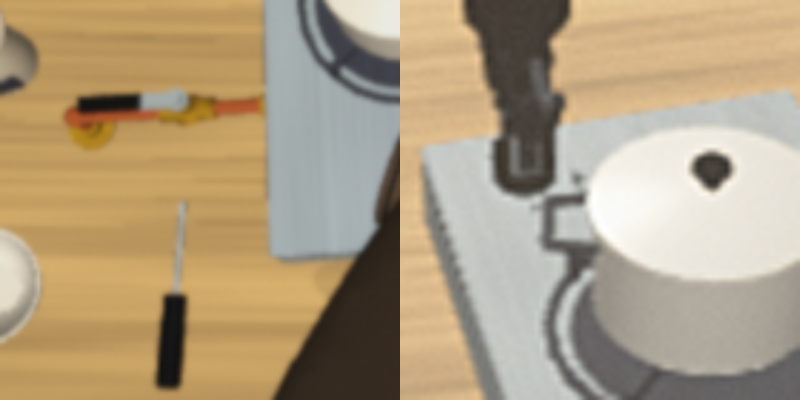

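The tap lever still lies over the pipe with the screwdriver unmoved, at left (120,102). At right (525,180) the knob is flush on the plate under the gripper and the pot is untouched. Push is steady at about 10 N, above the 8 N spring. Handing in.

```bash
python3 -c "
from h import *
arm.finish_job(); tool()"
```

```text
the job is handed in; nothing more can be done
the job is handed in; nothing more can be done
```

I opened the gas tap, fitted the smaller knob on the spindle, pressed it in and turned it anticlockwise to its stop. I then handed the job in with the gripper still holding the knob down. The hand-in gives no verdict, and I had no direct reading of the tap or spindle joints.

**Tap:** the lever reached its stop with about 16 N of reaction. The last top picture shows it lying over the pipe, with the screwdriver where it was.

**Fit:** the knob slid on without resistance. It met the spring where expected, and the hard stop came at tool height 118.0 mm against 118.3 mm predicted.

**Hold at hand-in (about 17 s):** the downward push was a steady 10–11 N, above the 8 N spring, and the tool was upright to within 0.01 rad. A close-up during the turn showed no slip of the knob in the grip.

**What went wrong or disagreed:**
- **First grasp:** it was off by 6–9 mm because the arm drifted, so I let go and gripped the knob again.
- **Turn:** the knob turned about 1.67 rad, roughly 0.2 more than the 1.45 expected from the stop plus play. The resisting torque rose to about 0.1–0.17 N m, so I read this as give at the stop. I could not confirm the spindle angle.
- **Side load:** a sideways force of about 5 N remained on the knob.

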